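Sweep the nuts into the magazine slot and shut its gate

TASK

Three loose hex nuts lie in the pan of the nut loading tray. With the fingertips only, sweep them one at a time through the narrow throat into the slot until all three lie flat in single file wholly past the gate, then push the gate's tab fully home so that they cannot slide back out. Nothing is to be gripped or lifted: push gently, leave the bolt and the washer stack beside the slot where they stand, and finish clear of everything.

Things in the scene. Friction and masses are not known exactly. Their poses are not given: they have to be found in the camera images.
- nut_tray: Low grey tray fixed to the worktop. Origin on the worktop, on the centre line; +x is the sweep direction (pan, throat, slot), +y the side of the gate's tab. Pan inside: x -115 to -10 mm, y +-62 mm; its floor is at z = 3 mm. Rims and rails stand only 6 mm above the floor (z = 9 mm), lower than the nuts: a fingertip 7 to 10 mm above the floor clears them and still pushes a nut.
- throat (a point): Middle of the narrow throat, on the floor, at tray x = 57, y = 0, z = 3 mm; axes as the tray's. It is 34 mm wide. Two straight aluminium rails 6 mm high funnel to it from (x -10, y +-42 mm). Right behind it the gate's blade crosses at tray x = 64 to 68 mm. Beside the slot, on the tray's +y side, the blade runs in a groove between two guide bars as low as the rails, out to y = 85 mm.
- slot_mouth (a point): Point on the slot's floor just behind the gate, at tray x = 69, y = 0, z = 3 mm; axes as the tray's, +x into the slot. The slot is straight, 34 mm wide between rails 6 mm high, and open above. Any nut whose centre is 15 mm or more past this point is clear of the gate, whichever way it is turned; a nut left nearer may block the blade.
- slot_end (a point): Point on the slot's floor at its end stop, tray x = 174, y = 0, z = 3 mm: the slot is 105 mm long behind the gate, more than three nuts need.
- gate (a joint): Slide of the flat steel gate across the slot's mouth, in m: 0 = wide open, 0.040 = fully shut (hard stop). It grows as the tab is pushed along the tray's -y, needs about 2 N, and stays where it is left. It starts between 0 and 0.004.
- gate_tab (a point): Middle of the rubber-faced upper part of the gate's upright tab, 31 mm over the worktop. The tab is 26 mm wide along the tray's x, 9 mm thick along y, and it stands from 10 to 40 mm over the worktop; push on its outer (+y) face along the tray's -y. It lies at tray x = 66 mm, y = 42 mm less the gate's value (2 mm, over the slot, when shut).
- nut_1: M16 steel hex nut lying flat, 24 mm across flats, 28 mm across corners, 13 mm high, 33 g. Origin: centre of its underside.
- nut_2: Second nut, the same.
- nut_3: Third nut, the same.
- bolt: Loose bolt standing on its head beside the slot, 20 mm across, 62 mm high; not to be disturbed. Origin: centre of its underside.
- washers: Loose stack of washers beside the slot, 30 mm round, 14 mm high; not to be disturbed. Origin: centre of its underside.
There are look-alikes about, which are no part of the job. What is shaped like the nut_2 but green or red is not meant.

How it is judged:
On the way, in this order (a step that is already met when the one before it is completed fails the run):
1. one nut is past the gate (((x of nut_1 in the frame of slot_mouth above 0.011 m and y of nut_1 in the frame of slot_mouth between -0.012 and 0.012 m and x of nut_1 in the frame of slot_end below -0.006 m and z of nut_1 in the frame of slot_mouth below 0.004 m and angle between nut_1's own z axis and vertical below 0.2 rad) or (x of nut_2 in the frame of slot_mouth above 0.011 m and y of nut_2 in the frame of slot_mouth between -0.012 and 0.012 m and x of nut_2 in the frame of slot_end below -0.006 m and z of nut_2 in the frame of slot_mouth below 0.004 m and angle between nut_2's own z axis and vertical below 0.2 rad) or (x of nut_3 in the frame of slot_mouth above 0.011 m and y of nut_3 in the frame of slot_mouth between -0.012 and 0.012 m and x of nut_3 in the frame of slot_end below -0.006 m and z of nut_3 in the frame of slot_mouth below 0.004 m and angle between nut_3's own z axis and vertical below 0.2 rad))), for 0.1 s.
2. two nuts are past the gate ((((x of nut_1 in the frame of slot_mouth above 0.011 m and y of nut_1 in the frame of slot_mouth between -0.012 and 0.012 m and x of nut_1 in the frame of slot_end below -0.006 m and z of nut_1 in the frame of slot_mouth below 0.004 m and angle between nut_1's own z axis and vertical below 0.2 rad) and (x of nut_2 in the frame of slot_mouth above 0.011 m and y of nut_2 in the frame of slot_mouth between -0.012 and 0.012 m and x of nut_2 in the frame of slot_end below -0.006 m and z of nut_2 in the frame of slot_mouth below 0.004 m and angle between nut_2's own z axis and vertical below 0.2 rad)) or ((x of nut_1 in the frame of slot_mouth above 0.011 m and y of nut_1 in the frame of slot_mouth between -0.012 and 0.012 m and x of nut_1 in the frame of slot_end below -0.006 m and z of nut_1 in the frame of slot_mouth below 0.004 m and angle between nut_1's own z axis and vertical below 0.2 rad) and (x of nut_3 in the frame of slot_mouth above 0.011 m and y of nut_3 in the frame of slot_mouth between -0.012 and 0.012 m and x of nut_3 in the frame of slot_end below -0.006 m and z of nut_3 in the frame of slot_mouth below 0.004 m and angle between nut_3's own z axis and vertical below 0.2 rad)) or ((x of nut_2 in the frame of slot_mouth above 0.011 m and y of nut_2 in the frame of slot_mouth between -0.012 and 0.012 m and x of nut_2 in the frame of slot_end below -0.006 m and z of nut_2 in the frame of slot_mouth below 0.004 m and angle between nut_2's own z axis and vertical below 0.2 rad) and (x of nut_3 in the frame of slot_mouth above 0.011 m and y of nut_3 in the frame of slot_mouth between -0.012 and 0.012 m and x of nut_3 in the frame of slot_end below -0.006 m and z of nut_3 in the frame of slot_mouth below 0.004 m and angle between nut_3's own z axis and vertical below 0.2 rad)))), for 0.1 s.
3. all three nuts are past the gate (x of each of nut_1, nut_2, nut_3 in the frame of slot_mouth above 0.011 m and y of nut_1 in the frame of slot_mouth between -0.012 and 0.012 m and x of each of nut_1, nut_2, nut_3 in the frame of slot_end below -0.006 m and z of each of nut_1, nut_2, nut_3 in the frame of slot_mouth below 0.004 m and angle between each of nut_1, nut_2, nut_3's own z axis and vertical below 0.2 rad and y of nut_2 in the frame of slot_mouth between -0.012 and 0.012 m and y of nut_3 in the frame of slot_mouth between -0.012 and 0.012 m), for 0.1 s.
4. the gate is pushed fully shut (value of joint gate above 0.038 m), for 0.2 s.
At the end, for the whole second after the job is handed in: All three nuts lie flat and at rest in the slot behind the gate (centres at least 11 mm past slot_mouth, within 12 mm of the slot's centre line), and the gate is shut to within 2 mm of its stop (all of step 3 and value of joint gate above 0.038 m and linear speed of each of nut_1, nut_2, nut_3 below 0.02 m/s); the robot touches nothing.
It fails at once if a nut is lifted or heaped: its underside rises more than 10 mm over the tray's floor (height (world z) of any of nut_1, nut_2, nut_3 above 0.013 m).
It fails at once if a nut is tipped over (angle between any of nut_1, nut_2, nut_3's own z axis and vertical above 0.7 rad).
It fails at once if a nut is gripped or shoved hard: more than 20 N between the fingers and a nut (contact force between the fingers and nut_1 above 20 N or contact force between the fingers and nut_2 above 20 N or contact force between the fingers and nut_3 above 20 N).
It fails at once if the gate is rammed: more than 25 N on it (contact force between the fingers and gate above 25 N).
It fails at once if the bolt or the washer stack is shifted more than 15 mm (distance of any of bolt, washers from where it was at the start of the episode above 0.015 m).
It also fails if it takes over 61 s, if anything falls off the work surface, if the arm or the gripper's body presses on something with over 40 N, if the wrist force passes 120 N, or if a joint passes its speed limit or range.

ROBOT

A 7-joint arm with a two-finger parallel gripper is mounted at the origin on the work surface; the furniture and walls round the work are solid. World frame = base frame: x ahead of the robot, y to its left, z up, the work surface at z = 0. Lengths are in m, angles in rad, forces in N, time in s.
With the tool pointing down it reaches from about 0.425 to 0.875 m from the base axis. Payload 4.7 kg.
Tool frame: the origin (TCP) lies midway between the tips of the shut fingers; the grasp point (between the pads) lies 19 mm behind it; x points along the fingers, z is the direction in which the jaws open and shut, and the axes are right-handed (so a half turn about x gives the same grasp; the last joint's range is limited). The gripper opens to 85 mm and grips with 20 to 120 N. Pads are 22 mm wide; open, the fingers measure 114 mm over their backs; the gripper's body (76 mm by 85 mm) begins 54 mm behind the grasp point. The pads swing forward as they close: fully open they stand 13 mm farther back than shut.
Start: joints at [-1.105, 0.321, -0.07, 1.45, 0.023, 1.371, -0.057], TCP at [0.284, 0.585, 0.231] pointing down, gripper open.
Joint ranges: [-2.86, 2.86], [-0.3, 2.09], [-1.38, 1.24], [0.06, 2.45], [-1.56, 4.7], [0.09, 2.05], [-2.69, 2.69]. Speed limits (rad/s): [2.57, 2.57, 3.14, 3.14, 3.14, 3.14, 3.14].

INTERFACE

Orientations are given as a 3x3 rotation matrix whose columns are the frame's x, y, z axes.
In Python, from plant import monitor, camera, order, finder gives the robot as it stands.
- The arm moves only by the tool send_rows, never from a script. Its argument "motion" is a list of rows, each a list of 7 numbers: the turn, a rotation vector about the tool's x, y, z scaled (see below), then the shift along the tool's x, y, z scaled (see below), then the opening in per cent of the stroke, from 0 (shut) to 100 (fully open). In form: [[rx, ry, rz, dx, dy, dz, grip], ...]. A call has 1 to 8 rows; each row shifts and turns the commanded pose from where the row before left it, along the tool's axes as they then stand; what a row does not reach is not made up. The controller multiplies each number of a shift by 0.03 m and each number of a turn by 0.12 rad. A row lasts 1/12 s, in which the tool goes at most 41.7 mm and 7.16 degrees, less where a joint would pass 70% of its speed; a pose out of reach is approached as far as the arm can. A call with a number of a shift or a turn outside -1 to 1 is refused whole. A call with a gripper value outside its range is refused whole. The fingers move at their own pace and stop on an object; "grip_force" is the grip in N (left out, the last holds). Time passes only in rows, so rows that do not move let the fingers close. It gives the time, the measured TCP pose, the force and the opening at its end, in the units of the state.
- monitor.get_obs(): the state, without advancing time (a new reading comes with each control period).
- camera(name): name is "side" or "top"; returns a dict with "color" (420x560x3 uint8, red, green, blue), "depth" (420x560 float32, m along the optical axis (not along the pixel's ray), 0 where there is no reading), "fx", "fy", "cx", "cy" (pixels), "pose" (4x4, takes a point from camera to world coordinates). Camera axes: x right, y down, z forward; pixel columns grow to the right and rows downward; lengths in m; the calibration is good to about 2 mm. A picture is of the moment at which its call begins.
- order.close_job(): hands the job in, once; it reports no verdict.
Trained networks look in a picture, given as the dict that the camera call returned (one of the last four; its "shot" number tells which), for a name from the list of things; names that differ only in an ending like _2 or _b are one class to them, and where a whole thing is asked for, a point or a joint stands for the part that bears it (a point fixed in the world has none). Each returns a list of dicts, best first, with "p" (0 to 1); they miss things now and then, are a little off and sometimes report something else, mostly with a low value. They report only what shows in the picture. A call takes as long as a camera call. They do not tell look-alikes from the thing itself.
- finder.recognise(label, picture): "point" ([x, y, z] in m, in world coordinates, good to about 4 mm: the middle of the surface that is visible of it).
The state is a dict: "time": time; "joint_pos": joint angles; "joint_vel": joint speeds; "effort": joint torques, N m; "ee_pos": TCP position; "orientation": TCP orientation; "contact_force": force on the tool from outside, world axes, zero at the start; "torque": the same for the moment, N m; "width": finger opening in m.
Only numpy, scipy, OpenCV 4.12 (cv2) and the standard library are available. Lean on these libraries where they do the work, as an engineer would, in place of code of your own. Each camera call takes 0.05 s, during which the arm holds its last target. There are 200 camera calls.

## Working session

There is one attempt and no reset: what is moved stays moved. The work goes in short steps, Python scripts to look and compute and a tool call to move; the robot and the scene stay as the last step left them, time stands still between calls to the robot, and variables do not carry over. Pictures are saved under pics/ and viewed, about 8 in all and at most 12, crops included, and the job is handed in when it is done.

Besides the shell and the picture viewer there is one more tool, called after "Request:" as name(argument=value, ...) on one line, values as JSON. send_rows: Moves the arm, as the interface text tells. Shifts and turns lie within -1 to 1; 1 stands for 0.03 m of shift or 0.12 rad of turn. Its arguments: {"type":"object","properties":{"motion":{"type":"array","items":{"type":"array","items":{"type":"number"}}},"grip_force":{"type":"number"}},"required":["motion"]}

```bash
mkdir -p pics; ls; cat > h.py <<'E'
import numpy as np, cv2
from plant import monitor, camera, order, finder
def save(c,name,crop=None,s=1):
    im=c["color"][:,:,::-1]
    if crop: x0,y0,x1,y1=crop; im=im[y0:y1,x0:x1]
    cv2.imwrite("pics/"+name,cv2.resize(im,None,fx=s,fy=s,interpolation=cv2.INTER_CUBIC))
def world(c,u,v,z=None):
    P=np.array(c["pose"]); r=P[:3,:3]@np.array([(u-c["cx"])/c["fx"],(v-c["cy"])/c["fy"],1])
    if z is None: d=c["depth"][int(v),int(u)]
    else: d=(z-P[2,3])/r[2]
    return P[:3,3]+d*r
def pix(c,p):
    P=np.array(c["pose"]); q=P[:3,:3].T@(np.array(p)-P[:3,3]); return c["fx"]*q[0]/q[2]+c["cx"],c["fy"]*q[1]/q[2]+c["cy"]
E
python3 - <<'E'
from h import *
np.set_printoptions(precision=4,suppress=True)
o=monitor.get_obs(); print(o["time"],o["ee_pos"],o["orientation"],o["width"])
c=camera("top"); save(c,"top0.png",s=1.4); print(c["pose"],c["fx"])
d=camera("side"); save(d,"side0.png",s=1.4); print(d["pose"])
for n in ["nut_1","bolt","washers","gate_tab","nut_tray"]:
  for cc in (c,d):
    print(n,[(np.round(r["point"],4).tolist(),round(r["p"],2),np.round(pix(cc,r["point"])).tolist()) for r in finder.recognise(n,cc)])
E
```

```text
pics
0.0 [0.2836 0.5843 0.2302] [[-0.0008 -0.8997  0.4365]
 [-0.0018  0.4365  0.8997]
 [-1.     -0.0001 -0.0019]] 0.08529609870039496
[[-0.0025 -0.9823  0.1871  0.4189]
 [-0.9999  0.0049  0.0126  0.1151]
 [-0.0133 -0.1871 -0.9823  0.8955]
 [ 0.      0.      0.      1.    ]] 493.25641824543146
[[ 0.9679 -0.1463  0.2045  0.4191]
 [-0.2509 -0.6168  0.7461 -0.5188]
 [ 0.0169 -0.7734 -0.6337  0.5737]
 [ 0.      0.      0.      1.    ]]
nut_1 [([0.622, 0.175, 0.0151], 0.7, [262.0, 191.0]), ([0.6221, 0.2928, 0.0123], 0.47, [198.0, 192.0]), ([0.5782, 0.1011, 0.0153], 0.41, [302.0, 215.0])]
nut_1 [([0.5795, 0.0799, 0.0078], 0.74, [284.0, 234.0]), ([0.5808, 0.0974, 0.0127], 0.66, [282.0, 225.0]), ([0.6249, 0.1721, 0.0171], 0.65, [296.0, 191.0]), ([0.4768, 0.2568, 0.0164], 0.64, [204.0, 175.0]), ([0.5449, 0.2801, 0.0099], 0.49, [239.0, 165.0]), ([0.5478, 0.1808, 0.0157], 0.45, [252.0, 195.0]), ([0.6258, 0.2813, 0.0079], 0.45, [281.0, 160.0])]
bolt [([0.6298, -0.0071, 0.0276], 0.66, [362.0, 185.0]), ([0.6165, -0.0577, 0.016], 0.26, [389.0, 194.0])]
bolt [([0.6312, -0.0185, 0.0238], 0.65, [336.0, 265.0]), ([0.5797, 0.0942, 0.0148], 0.58, [282.0, 225.0])]
washers [([0.6166, -0.0553, 0.0132], 0.65, [388.0, 194.0])]
washers [([0.6205, -0.0528, 0.0129], 0.57, [336.0, 289.0])]
gate_tab [([0.6177, 0.0373, 0.0331], 0.42, [338.0, 191.0])]
gate_tab [([0.6115, 0.0345, 0.0269], 0.79, [312.0, 241.0])]
nut_tray [([0.5749, 0.102, 0.0011], 0.92, [302.0, 218.0])]
nut_tray [([0.5756, 0.074, 0.0002], 0.9, [282.0, 241.0])]
```

View pics/top0.png

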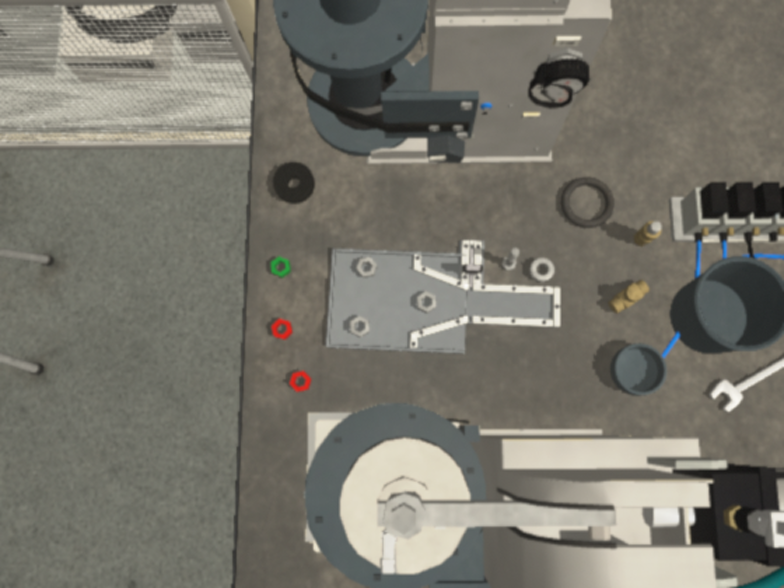

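View pics/side0.png

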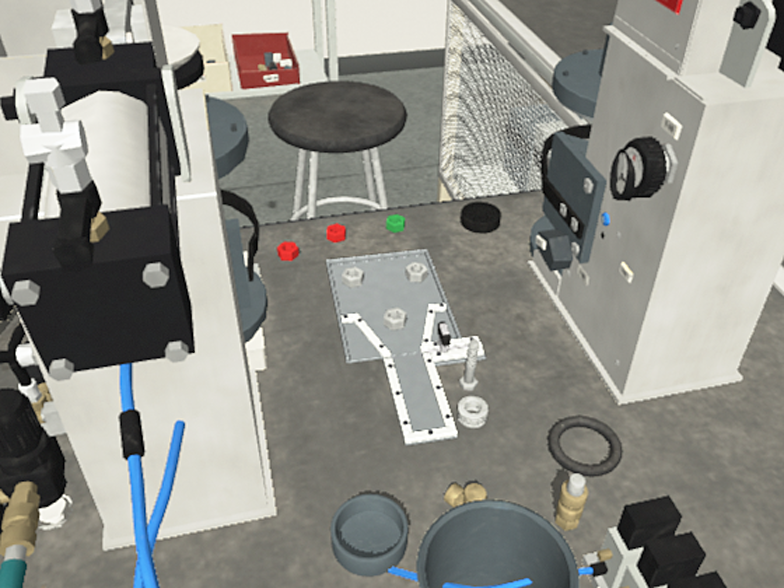

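The top view shows the pan at px (330–465, 250–350), the slot running right to px 560, and nuts at (366,266), (427,301) and (358,326). The tab is at (472,250), the bolt at (512,258) and the washers at (542,268). The green and red decoys lie off the tray. Next I fit the tray pose and check obstacle heights.

```bash
cat >> h.py <<'E'
def T(o,th,p):  # tray->world
    c,s=np.cos(th),np.sin(th); p=np.asarray(p,float)
    return np.array([o[0]+c*p[0]-s*p[1],o[1]+s*p[0]+c*p[1],p[2]])
def nuts(c,n=0):
    pass
E
python3 - <<'E'
from h import *
np.set_printoptions(precision=4,suppress=True)
c=camera("top"); k=1.4
a=world(c,553.5/k,306/k,.006); b=world(c,329/k,298/k,.006)
print(a,b,np.linalg.norm(a-b))
d=(a-b)[:2]; th=np.arctan2(d[1],d[0]); o=(b+(a-b)*117/291)[:2]; print(o,th)
# height map, coarse
D=c["depth"]; v,u=np.mgrid[0:420:4,0:560:4]; dd=D[v,u]
P=np.array(c["pose"]); R=np.stack([(u-c["cx"])/c["fx"]*dd,(v-c["cy"])/c["fy"]*dd,dd],-1)@P[:3,:3].T+P[:3,3]
q=R[dd>0]
print("max height; rows x from .2 to .9, cols y .5 to -.3")
for x in np.arange(.2,.95,.05):
    print(round(x,2),[int(1000*max([0]+list(q[(abs(q[:,0]-x)<.025)&(abs(q[:,1]-y)<.025),2]))) for y in np.arange(.45,-.35,-.05)])
im=c["color"][160:265,220:410,::-1].copy(); s=4; im=cv2.resize(im,None,fx=s,fy=s,interpolation=cv2.INTER_CUBIC)
def L(p,col,z):
    pts=np.array([[((np.array(pix(c,T(o,th,(x/1000,y/1000,z))))-[220,160])+.5)*s] for x,y in p],np.int32); cv2.polylines(im,[pts],False,col,1)
L([(-115,-62),(-115,62),(-10,62)],(0,0,255),.009); L([(-115,-62),(-10,-62)],(0,0,255),.009)
for g in(1,-1): L([(-10,42*g),(57,17*g),(174,17*g),(174,0)],(0,255,0),.009)
L([(53,46.5),(79,46.5),(79,37.5),(53,37.5),(53,46.5)],(255,0,0),.04)
cv2.imwrite("pics/fit.png",im)
E
```

```text
[ 0.572  -0.0684  0.006 ] [0.5841 0.2248 0.006 ] 0.2934964256681609
[0.5792 0.1069] -1.6118645456607525
max height; rows x from .2 to .9, cols y .5 to -.3
0.2 [0, 0, 0, 0, 0, 0, 0, 0, 0, 0, 0, 0, 0, 0, 0, 0]
0.25 [0, 0, 1, 2, 4, 2, 0, 197, 198, 0, 0, 0, 0, 0, 88, 85]
0.3 [0, 0, 1, 1, 31, 256, 365, 338, 439, 445, 0, 400, 0, 0, 0, 0]
0.35 [0, 0, 0, 2, 1, 259, 425, 426, 444, 459, 460, 468, 413, 0, 0, 2]
0.4 [0, 0, 0, 1, 34, 259, 350, 350, 443, 460, 460, 416, 413, 1, 3, 2]
0.45 [0, 0, 1, 2, 31, 33, 256, 260, 142, 2, 4, 1, 26, 26, 8, 9]
0.5 [0, 0, 2, 2, 13, 9, 10, 6, 6, 3, 1, 1, 27, 24, 102, 101]
0.55 [0, 0, 3, 13, 7, 17, 5, 19, 9, 10, 9, 1, 22, 99, 98, 98]
0.6 [0, 0, 1, 12, 3, 17, 14, 16, 39, 9, 14, 2, 35, 98, 101, 100]
0.65 [0, 0, 0, 12, 1, 18, 12, 12, 9, 62, 13, 2, 1, 60, 93, 98]
0.7 [0, 0, 0, 17, 15, 2, 2, 2, 1, 2, 1, 12, 11, 2, 99, 99]
0.75 [0, 0, 0, 19, 18, 2, 199, 334, 334, 334, 284, 11, 10, 1, 2, 1]
0.8 [0, 0, 0, 1, 241, 242, 244, 356, 356, 355, 331, 2, 1, 1, 2, 1]
0.85 [0, 0, 0, 1, 244, 282, 279, 242, 0, 0, 0, 0, 1, 1, 1, 2]
0.9 [0, 0, 1, 2, 23, 0, 45, 129, 0, 0, 0, 0, 1, 0, 2, 1]
```

View pics/fit.png

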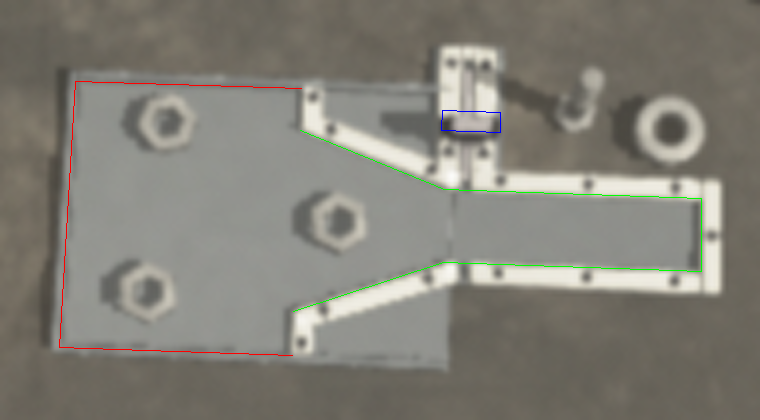

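The fit is within about 1 mm: tray origin (0.579, 0.107), yaw −1.612. Plan: hold the jaws slightly open (~16 mm) as a two-tip cradle and push each nut with it. First I turn the tool so the jaws lie across the tray.

Request:
send_rows(motion=[[1,0,0,0,0,0,19],[1,0,0,0,0,0,19],[1,0,0,0,0,0,19],[1,0,0,0,0,0,19],[1,0,0,0,0,0,19],[1,0,0,0,0,0,19],[1,0,0,0,0,0,19],[1,0,0,0,0,0,19]], grip_force=20)

```text
time: 1.32
ee_pos: [0.2838, 0.5848, 0.2314]
orientation: [[0.0, -0.152, 0.988], [0.0, 0.988, 0.152], [-1.0, 0.0, 0.0]]
contact_force: [-0.9, -0.3, 0.2]
width: 0.0158
```

Request:
send_rows(motion=[[1,0,0,0,0,0,19],[0.67,0,0,0,0,0,19],[0,0,0,0,-0.82,0.58,19],[0,0,0,0,-0.82,0.58,19],[0,0,0,0,-0.82,0.58,19],[0,0,0,0,-0.82,0.58,19],[0,0,0,0,-0.82,0.58,19],[0,0,0,0,-0.82,0.58,19]])

```text
time: 1.98
ee_pos: [0.3827, 0.4317, 0.2315]
orientation: [[0.0, 0.041, 0.999], [0.0, 0.999, -0.041], [-1.0, 0.0, 0.0]]
contact_force: [0.9, -0.1, 0.2]
width: 0.0161
```

```bash
cat >> h.py <<'E'
O=(0.5792,0.1069); TH=-1.6119
def inv(w):
    c,s=np.cos(TH),np.sin(TH); a,b=w[0]-O[0],w[1]-O[1]; return np.array([c*a+s*b,-s*a+c*b,w[2]])*1000
def st():
    o=monitor.get_obs(); R=np.array(o["orientation"]); z=R[:,2]
    print("t",round(o["time"],2),"tray xyz",np.round(inv(o["ee_pos"]),1),"yaw off",round(np.degrees(np.arctan2(z[1],z[0])-(TH+np.pi/2)),2),"tilt",np.round(R[2],3),"F",np.round(o["contact_force"],1),"w",round(o["width"]*1000,1),"q",np.round(o["joint_pos"],3))
    return o
E
python3 - <<'E'
from h import *
st(); c=camera("top")
# nut tops from crop pixel guesses
for u,v in [(339,221),(166,121),(148,291)]:
    print(np.round(inv(world(c,220+u/4-.5,160+v/4-.5,.016)),1))
E
```

```text
t 1.98 tray xyz [-316.5 -209.7  231.5] yaw off -0.01 tilt [-1.  0.  0.] F [ 0.9 -0.1  0.2] w 16.1 q [-1.043  0.163  0.171  1.646 -0.028  1.334 -0.909]
[ 9.  -0.7 16. ]
[-71.6  42.9  16. ]
[-75.9 -35.8  16. ]
```

Request:
send_rows(motion=[[0,0,0,0,-0.82,0.58,19],[0,0,0,0,-0.82,0.58,19],[0,0,0,0,-0.82,0.58,19],[0,0,0,0,-0.82,0.58,19],[0,0,0,0,-0.82,0.58,19],[0,0,0,0,-0.82,0.58,19]])

```text
time: 2.53
ee_pos: [0.4808, 0.2802, 0.2316]
orientation: [[0.0, 0.041, 0.999], [0.001, 0.999, -0.041], [-1.0, 0.001, 0.0]]
contact_force: [1.1, -0.3, -0.8]
width: 0.0164
```

Request:
send_rows(motion=[[0,0,0,0,-0.82,0.58,19],[0,0,0,0,-0.82,0.58,19],[0,0,0,0,-0.82,0.58,19],[0,0,0,0,-0.82,0.58,19],[0,0,0,0,-0.82,0.58,19],[0,0,0,0,-0.82,0.58,19]])

```text
time: 3.03
ee_pos: [0.5791, 0.1284, 0.2316]
orientation: [[0.001, 0.041, 0.999], [0.0, 0.999, -0.041], [-1.0, 0.0, 0.001]]
contact_force: [-0.1, 0.3, -0.4]
width: 0.0164
```

```bash
python3 - <<'E'
from h import *
st(); c=camera("side"); save(c,"s1.png",s=1.4)
E
```

```text
t 3.03 tray xyz [-21.5  -1.  231.6] yaw off 0.0 tilt [-1.     0.     0.001] F [-0.1  0.3 -0.4] w 16.4 q [-0.64   0.206  0.438  1.614 -0.089  1.341 -0.231]
```

View pics/s1.png

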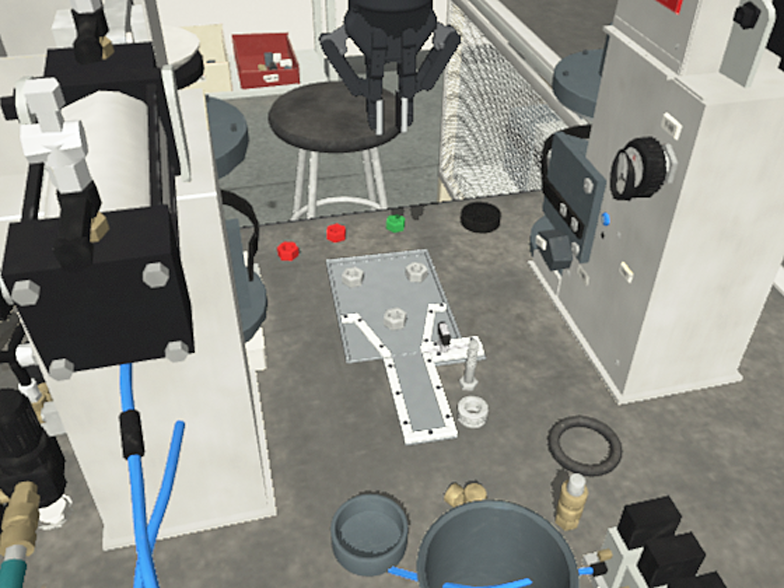

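The gripper hangs over the pan as planned. Its linkage is wide higher up, so the TCP will stay below tray x ≈ 75 (short of the bolt) and the nuts will push each other along. Now I descend behind the nearest nut.

Request:
send_rows(motion=[[0,0,0,0.8,0.15,0,19],[0,0,0,0.8,0,0,19],[0,0,0,0.8,0,0,19],[0,0,0,0.8,0,0,19]])

```text
time: 3.42
ee_pos: [0.5786, 0.1344, 0.1345]
orientation: [[0.001, 0.041, 0.999], [0.0, 0.999, -0.041], [-1.0, 0.001, 0.001]]
contact_force: [0.2, 0.2, -0.0]
width: 0.0164
```

Request:
send_rows(motion=[[0,0,0,0.8,0,0,19],[0,0,0,0.8,0,0,19],[0,0,0,0.8,0,0,19],[0,0,0,0.8,0,0,19],[0,0,0,0.5,0,0,19],[0,0,0,0.3,0,0,19],[0,0,0,0,0,0,19]])

```text
time: 4.0
ee_pos: [0.577, 0.1339, 0.0133]
orientation: [[-0.004, 0.041, 0.999], [-0.001, 0.999, -0.041], [-1.0, -0.001, -0.003]]
contact_force: [0.3, -0.1, 0.2]
width: 0.0157
```

```bash
python3 - <<'E'
from h import *
st(); c=camera("side"); save(c,"s2.png",s=1.4)
E
```

```text
t 4.0 tray xyz [-26.9  -3.3  13.3] yaw off 0.0 tilt [-1.    -0.001 -0.003] F [ 0.3 -0.1  0.2] w 15.7 q [-0.601  0.42   0.394  1.825 -0.195  0.938 -0.163]
```

View pics/s2.png

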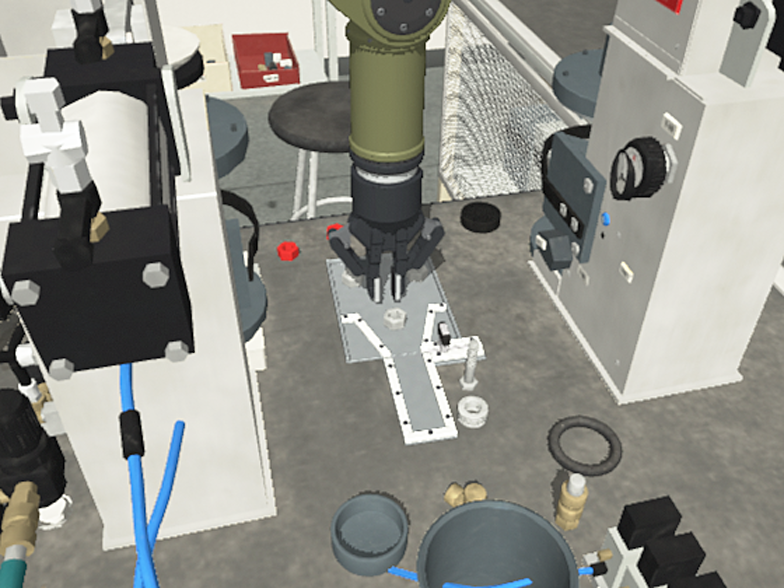

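Request:
send_rows(motion=[[0,0,0,0.03,0,0.08,19],[0,0,0,0,0,0,19]])

```text
time: 4.22
ee_pos: [0.5826, 0.1342, 0.0159]
orientation: [[0.003, 0.041, 0.999], [0.001, 0.999, -0.041], [-1.0, 0.001, 0.003]]
contact_force: [0.6, 0.6, -0.1]
width: 0.0163
```

```bash
python3 - <<'E'
from h import *
st()
E
```

```text
t 4.22 tray xyz [-27.4   2.3  15.9] yaw off -0.02 tilt [-1.     0.001  0.003] F [ 0.6  0.6 -0.1] w 16.3 q [-0.598  0.422  0.395  1.816 -0.197  0.938 -0.16 ]
```

Request:
send_rows(motion=[[0,0,0,0.1,0,-0.08,19],[0,0,0,0,0,0,19],[0,0,0,0,0,0,19],[0,0,0,0,0,0,19]])

```text
time: 4.55
ee_pos: [0.5787, 0.134, 0.0117]
orientation: [[0.0, 0.041, 0.999], [0.0, 0.999, -0.041], [-1.0, 0.0, 0.0]]
contact_force: [0.0, 0.2, 0.5]
width: 0.0163
```

```bash
python3 - <<'E'
from h import *
st()
E
```

```text
t 4.55 tray xyz [-27.1  -1.6  11.7] yaw off -0.01 tilt [-1.  0.  0.] F [0.  0.2 0.5] w 16.3 q [-0.6    0.423  0.393  1.826 -0.198  0.931 -0.16 ]
```

Request:
send_rows(motion=[[0,0,0,0,-0.1,0.02,19],[0,0,0,0,-0.15,0,19],[0,0,0,0,-0.18,0,19],[0,0,0,0,-0.18,0,19],[0,0,0,0,-0.18,0,19],[0,0,0,0,-0.18,0,19],[0,0,0,0,-0.18,0,19],[0,0,0,0,-0.15,0,19]])

```text
time: 5.22
ee_pos: [0.5776, 0.094, 0.0114]
orientation: [[0.0, 0.042, 0.999], [-0.0, 0.999, -0.042], [-1.0, -0.0, 0.0]]
contact_force: [-0.3, 1.3, -0.6]
width: 0.0162
```

```bash
cat >> h.py <<'E'
def find():
    for nm in ("side","top"):
        c=camera(nm); print(nm,[(np.round(inv(r["point"])).tolist(),round(r["p"],2)) for r in finder.recognise("nut_1",c) if abs(inv(r["point"])[1])<65 and inv(r["point"])[0]>-120])
        if nm=="side": s=c
    return s
E
python3 - <<'E'
from h import *
st(); c=find(); save(c,"s3.png",(210,160,380,320),4)
E
```

```text
t 5.22 tray xyz [12.9 -1.1 11.4] yaw off -0.05 tilt [-1. -0.  0.] F [-0.3  1.3 -0.6] w 16.2 q [-0.549  0.409  0.408  1.848 -0.199  0.924 -0.093]
side [([34.0, -0.0, 12.0], 0.64)]
top [([-70.0, 42.0, 18.0], 0.58), ([-75.0, -35.0, 17.0], 0.54)]
```

View pics/s3.png

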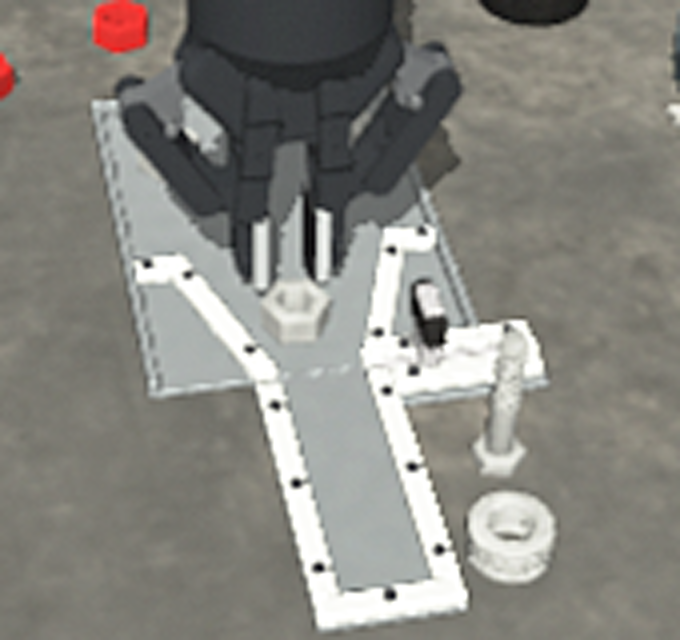

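The cradle works: the nut sits at x ≈ 34. To keep the linkage clear of the tab, I'll back off slightly near the throat, shut the fingers and push with the flat front.

Request:
send_rows(motion=[[0,0,0,0,-0.15,0,19],[0,0,0,0,-0.18,0,19],[0,0,0,0,-0.15,0,19],[0,0,0,0,-0.08,0,19],[0,0,0,0,0.25,0,19],[0,0,0,0,0.2,0,0],[0,0,0,0,0,0,0],[0,0,0,0,0,0,0]])

```text
time: 6.08
ee_pos: [0.5774, 0.0931, 0.0114]
orientation: [[0.0, 0.039, 0.999], [0.0, 0.999, -0.039], [-1.0, 0.001, 0.0]]
contact_force: [-0.8, -0.4, -0.2]
width: -0.0002
```

```bash
python3 - <<'E'
from h import *
st(); c=find()
E
```

```text
t 6.08 tray xyz [13.9 -1.2 11.4] yaw off 0.11 tilt [-1.     0.001  0.   ] F [-0.8 -0.4 -0.2] w -0.2 q [-0.547  0.408  0.407  1.849 -0.199  0.924 -0.088]
side [([52.0, -2.0, 14.0], 0.64), ([59.0, -6.0, 1.0], 0.59)]
top []
```

Request:
send_rows(motion=[[0,0,0,0,-0.15,0,0],[0,0,0,0,-0.17,0,0],[0,0,0,0,-0.17,0,0],[0,0,0,0,-0.17,0,0],[0,0,0,0,-0.17,0,0],[0,0,0,0,-0.15,0,0],[0,0,0,0,0,0,0]])

```text
time: 6.87
ee_pos: [0.5763, 0.0605, 0.0115]
orientation: [[0.0, 0.043, 0.999], [-0.001, 0.999, -0.043], [-1.0, -0.001, 0.0]]
contact_force: [-0.1, -0.3, -1.4]
width: 0.0004
```

```bash
python3 - <<'E'
from h import *
st(); c=find()
E
```

```text
t 6.87 tray xyz [46.5 -1.  11.5] yaw off -0.13 tilt [-1.    -0.001  0.   ] F [-0.1 -0.3 -1.4] w 0.4 q [-0.506  0.399  0.421  1.863 -0.2    0.92  -0.036]
side [([71.0, -1.0, 15.0], 0.48)]
top [([-75.0, -34.0, 14.0], 0.65), ([-71.0, 39.0, 17.0], 0.59), ([-48.0, -2.0, 2.0], 0.31)]
```

Nut at 71 now. I push on to about 90.

Request:
send_rows(motion=[[0,0,0,0,-0.15,0,0],[0,0,0,0,-0.17,0,0],[0,0,0,0,-0.17,0,0],[0,0,0,0,-0.12,0,0],[0,0,0,0,0,0,0]])

```text
time: 7.48
ee_pos: [0.5755, 0.0423, 0.0115]
orientation: [[0.0, 0.043, 0.999], [-0.001, 0.999, -0.043], [-1.0, -0.001, 0.0]]
contact_force: [-0.4, 0.0, -0.3]
width: 0.0002
```

```bash
python3 - <<'E'
from h import *
st(); c=find(); save(c,"s4.png",(210,160,380,320),4)
E
```

```text
t 7.48 tray xyz [64.7 -1.1 11.5] yaw off -0.12 tilt [-1.    -0.001  0.   ] F [-0.4  0.  -0.3] w 0.2 q [-0.481  0.396  0.427  1.869 -0.202  0.918 -0.004]
side [([90.0, 1.0, 14.0], 0.67), ([-77.0, -34.0, 20.0], 0.49)]
top [([-75.0, -34.0, 15.0], 0.58), ([-71.0, 44.0, 15.0], 0.5)]
```

View pics/s4.png

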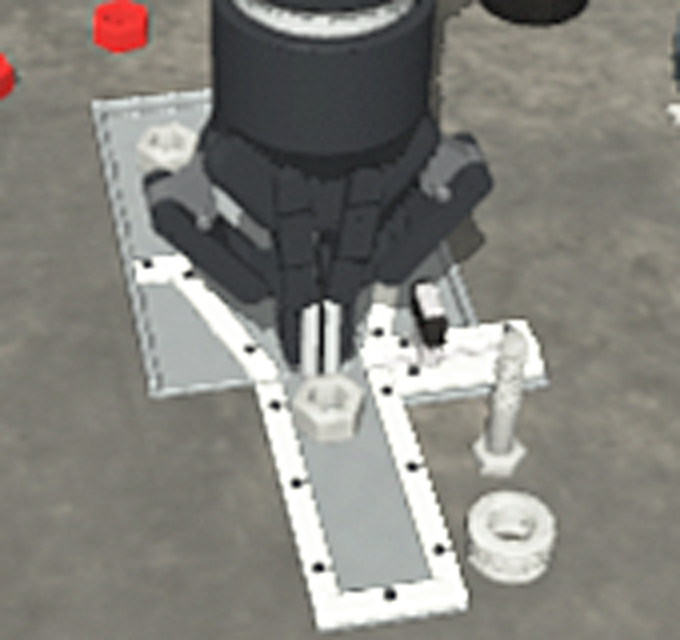

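Nut 1 is in at x ≈ 90, which is 21 mm past the mouth, flat and centred. Next is the nut at (−76, −36). I lift, move behind it, yaw by +17° and open to a cradle.

Request:
send_rows(motion=[[0,0,0,-0.2,0.2,0,0],[0,0,0,-0.6,0.2,0,0],[0,0,0,-0.55,0.6,-0.1,19],[0,0,0,0,0.7,-0.2,19],[0,0,0,0,0.8,-0.23,19],[0,0,0,0,0.8,-0.23,19],[0,0,0,0,0.8,-0.23,19],[0,0,0,0,0.8,-0.23,19]])

```text
time: 8.35
ee_pos: [0.5446, 0.1944, 0.0526]
orientation: [[0.001, 0.041, 0.999], [0.001, 0.999, -0.041], [-1.0, 0.001, 0.001]]
contact_force: [0.1, 0.2, 0.2]
width: 0.0165
```

Request:
send_rows(motion=[[0,0,0,0,0.74,-0.23,19],[-0.84,0,0,0,0,0,19],[-0.83,0,0,0,0,0,19],[-0.83,0,0,0.2,0,0,19],[0,0,0,0.4,0,0,19],[0,0,0,0.3,0,0,19],[0,0,0,0,0,0,19],[0,0,0,0,0,0,19]])

```text
time: 9.02
ee_pos: [0.5382, 0.2145, 0.0239]
orientation: [[-0.002, -0.254, 0.967], [-0.001, 0.967, 0.254], [-1.0, -0.001, -0.002]]
contact_force: [-0.3, -0.4, 0.8]
width: 0.0166
```

```bash
python3 - <<'E'
from h import *
st(); c=find()
E
```

```text
t 9.02 tray xyz [-105.8  -45.4   23.9] yaw off 17.07 tilt [-1.    -0.001 -0.002] F [-0.3 -0.4  0.8] w 16.6 q [-0.688  0.371  0.31   1.851 -0.137  0.942 -0.06 ]
side [([-64.0, 42.0, 15.0], 0.68), ([90.0, 1.0, 14.0], 0.67), ([-75.0, -37.0, 16.0], 0.52)]
top [([84.0, -3.0, 18.0], 0.55), ([-71.0, 41.0, 18.0], 0.51)]
```

Request:
send_rows(motion=[[0,0,0,0.25,0,0,19],[0,0,0,0.15,0,0,19],[0,0,0,0,0,0,19],[0,0,0,0,0,0,19]])

```text
time: 9.55
ee_pos: [0.5386, 0.2146, 0.0123]
orientation: [[-0.001, -0.256, 0.967], [-0.001, 0.967, 0.256], [-1.0, -0.0, -0.001]]
contact_force: [0.2, -0.1, -0.2]
width: 0.0167
```

Request:
send_rows(motion=[[0,0,0,0,-0.1,0,19],[0,0,0,0,-0.15,0,19],[0,0,0,0,-0.15,0,19],[0,0,0,0,-0.18,0,19],[0,0,0,0,-0.18,0,19],[0,0,0,0,-0.18,0,19],[0,0,0,0,-0.18,0,19],[0,0,0,0,-0.18,0,19]])

```text
time: 10.22
ee_pos: [0.5492, 0.1765, 0.013]
orientation: [[0.0, -0.255, 0.967], [0.0, 0.967, 0.255], [-1.0, 0.0, 0.0]]
contact_force: [-0.5, -0.1, 1.1]
width: 0.016
```

```bash
python3 - <<'E'
from h import *
st(); c=find()
E
```

```text
t 10.22 tray xyz [-68.3 -32.8  13. ] yaw off 17.15 tilt [-1.  0.  0.] F [-0.5 -0.1  1.1] w 16.0 q [-0.63   0.382  0.322  1.866 -0.149  0.917  0.019]
side [([-66.0, 42.0, 13.0], 0.64), ([89.0, 4.0, 13.0], 0.52), ([-46.0, -27.0, 18.0], 0.52)]
top [([86.0, -2.0, 16.0], 0.52)]
```

Request:
send_rows(motion=[[0,0,0,0.04,-0.19,0,19],[0,0,0,0,-0.19,0,19],[0,0,0,0,-0.19,0,19],[0,0,0,0,-0.19,0,19],[0,0,0,0,-0.19,0,19],[0,0,0,0,-0.19,0,19],[0,0,0,0,-0.19,0,19],[0,0,0,0,-0.15,0,19]])

```text
time: 11.08
ee_pos: [0.5606, 0.1332, 0.0118]
orientation: [[0.0, -0.255, 0.967], [-0.0, 0.967, 0.255], [-1.0, -0.0, 0.0]]
contact_force: [1.0, 0.5, -0.1]
width: 0.0164
```

```bash
python3 - <<'E'
from h import *
st(); c=find()
E
```

```text
t 11.08 tray xyz [-25.5 -19.7  11.8] yaw off 17.14 tilt [-1. -0.  0.] F [ 1.   0.5 -0.1] w 16.4 q [-0.567  0.384  0.339  1.869 -0.157  0.915  0.103]
side [([88.0, 2.0, 13.0], 0.73), ([-1.0, -13.0, 15.0], 0.7), ([-66.0, 43.0, 15.0], 0.6)]
top [([84.0, -3.0, 17.0], 0.54)]
```

Request:
send_rows(motion=[[0,0,0,0,-0.19,0,19],[0,0,0,0,-0.19,0,19],[0,0,0,0,-0.19,0,19],[0,0,0,0,-0.19,0,19],[0,0,0,0,-0.19,0,19],[0,0,0,0,-0.19,0,19],[0,0,0,0,-0.19,0,19],[0,0,0,0,-0.15,0,19]])

```text
time: 11.95
ee_pos: [0.5719, 0.0903, 0.0118]
orientation: [[0.0, -0.255, 0.967], [-0.0, 0.967, 0.255], [-1.0, -0.0, 0.0]]
contact_force: [-0.3, 0.2, 0.0]
width: 0.0163
```

Request:
send_rows(motion=[[0,0,0,0,0,0,19],[0,0,0,0,0.25,0,19],[0,0,0,0,0.3,0,0],[0.83,0,0,0,0,0,0],[0.83,0,0,0,0,0,0],[0.83,0,0,0,0,0.15,0],[0,0,0,0,0,0.15,0],[0,0,0,0,0,0,0]])

```text
time: 12.62
ee_pos: [0.5771, 0.1089, 0.0119]
orientation: [[0.001, 0.036, 0.999], [0.0, 0.999, -0.036], [-1.0, 0.0, 0.001]]
contact_force: [-0.5, -0.3, -0.1]
width: -0.0001
```

```bash
python3 - <<'E'
from h import *
st(); c=find()
E
```

```text
t 12.62 tray xyz [-1.9 -2.2 11.9] yaw off 0.31 tilt [-1.     0.     0.001] F [-0.5 -0.3 -0.1] w -0.1 q [-0.568  0.411  0.402  1.844 -0.197  0.925 -0.113]
side [([40.0, 0.0, 17.0], 0.71), ([90.0, -1.0, 10.0], 0.51)]
top [([-76.0, 40.0, 13.0], 0.58)]
```

Request:
send_rows(motion=[[0,0,0,0,-0.15,0.05,0],[0,0,0,0,-0.18,0,0],[0,0,0,0,-0.18,0,0],[0,0,0,0,-0.18,0,0],[0,0,0,0,-0.18,0,0],[0,0,0,0,-0.18,0,0],[0,0,0,0,-0.15,0,0],[0,0,0,0,0,0,0]])

```text
time: 13.48
ee_pos: [0.5765, 0.0695, 0.0118]
orientation: [[0.0, 0.042, 0.999], [-0.001, 0.999, -0.042], [-1.0, -0.001, 0.0]]
contact_force: [0.2, -0.1, 0.9]
width: 0.0001
```

```bash
python3 - <<'E'
from h import *
st(); c=find()
E
```

```text
t 13.48 tray xyz [37.4 -1.1 11.8] yaw off -0.05 tilt [-1.    -0.001  0.   ] F [ 0.2 -0.1  0.9] w 0.1 q [-0.518  0.401  0.417  1.86  -0.199  0.922 -0.051]
side [([88.0, 0.0, 14.0], 0.72), ([62.0, -2.0, 20.0], 0.47)]
top []
```

Nut 2 is at 62, about to meet nut 1. I push gently to TCP ≈ 66.

Request:
send_rows(motion=[[0,0,0,0,-0.13,0,0],[0,0,0,0,-0.14,0,0],[0,0,0,0,-0.14,0,0],[0,0,0,0,-0.14,0,0],[0,0,0,0,-0.14,0,0],[0,0,0,0,-0.14,0,0],[0,0,0,0,-0.12,0,0],[0,0,0,0,0,0,0]])

```text
time: 14.35
ee_pos: [0.5754, 0.0414, 0.0118]
orientation: [[0.0, 0.042, 0.999], [-0.001, 0.999, -0.042], [-1.0, -0.001, 0.0]]
contact_force: [-0.6, 0.0, 0.6]
width: -0.0
```

```bash
python3 - <<'E'
from h import *
st(); c=find(); save(c,"s5.png",(210,160,380,320),4)
E
```

```text
t 14.35 tray xyz [65.6 -1.2 11.8] yaw off -0.03 tilt [-1.    -0.001  0.   ] F [-0.6  0.   0.6] w -0.0 q [-4.80e-01  3.95e-01  4.27e-01  1.87e+00 -2.01e-01  9.19e-01 -1.00e-03]
side [([115.0, 1.0, 14.0], 0.79), ([86.0, -1.0, 21.0], 0.75), ([65.0, -11.0, 7.0], 0.72)]
top [([-70.0, 39.0, 16.0], 0.69), ([-29.0, -4.0, -0.0], 0.43)]
```

View pics/s5.png

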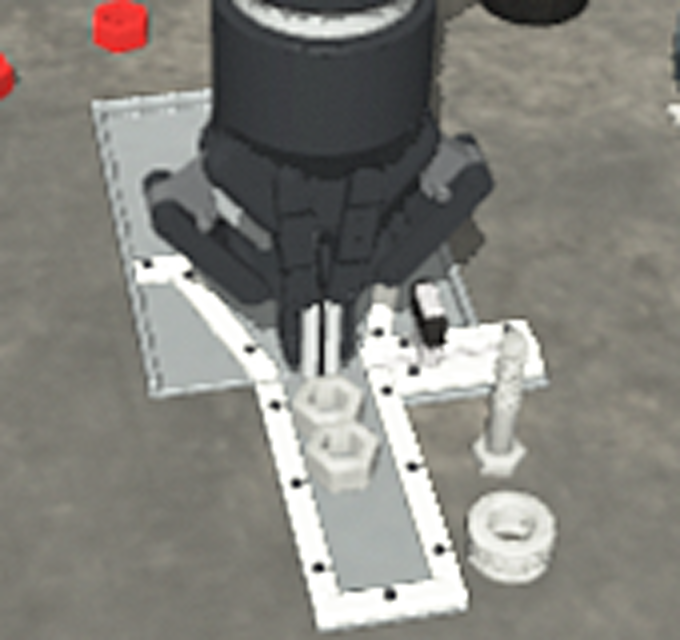

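Two nuts are in single file at x ≈ 115 and 88. The last one is at about (−71, 42), approached with −20.6° yaw.

Request:
send_rows(motion=[[0,0,0,-0.2,0.2,0,0],[0,0,0,-0.6,0.2,0,0],[0,0,0,-0.55,0.6,0,19],[0,0,0,0,0.7,0.3,19],[0,0,0,0,0.8,0.3,19],[0,0,0,0,0.8,0.3,19],[0,0,0,0,0.8,0.3,19],[0,0,0,0,0.8,0.3,19]])

```text
time: 15.22
ee_pos: [0.6265, 0.1901, 0.0528]
orientation: [[0.0, 0.039, 0.999], [0.001, 0.999, -0.039], [-1.0, 0.001, 0.0]]
contact_force: [0.1, 0.2, 0.4]
width: 0.0161
```

Request:
send_rows(motion=[[0,0,0,0,0.59,0.3,19],[1,0,0,0,0,0,19],[1,0,0,0,0,0,19],[1,0,0,0.2,0,0,19],[0,0,0,0.4,0,0,19],[0,0,0,0.3,0,0,19],[0,0,0,0,0,0,19],[0,0,0,0,0,0,19]])

```text
time: 15.88
ee_pos: [0.635, 0.2052, 0.024]
orientation: [[-0.002, 0.388, 0.922], [-0.001, 0.922, -0.388], [-1.0, -0.001, -0.002]]
contact_force: [0.6, 0.2, 1.1]
width: 0.016
```

```bash
python3 - <<'E'
from h import *
st(); c=find()
E
```

```text
t 15.88 tray xyz [-100.5   51.7   24. ] yaw off -20.45 tilt [-1.    -0.001 -0.002] F [0.6 0.2 1.1] w 16.0 q [-0.683  0.552  0.436  1.623 -0.261  1.027 -0.565]
side [([115.0, 1.0, 11.0], 0.67), ([-64.0, 42.0, 16.0], 0.6), ([87.0, -3.0, 21.0], 0.45)]
top [([111.0, -4.0, 15.0], 0.64), ([88.0, 2.0, 15.0], 0.64), ([-65.0, 45.0, 19.0], 0.58)]
```

Request:
send_rows(motion=[[0,0,0,0.25,0,0.04,19],[0,0,0,0.16,0,0,19],[0,0,0,0,0,0,19],[0,0,0,0,0,0,19]])

```text
time: 16.42
ee_pos: [0.6365, 0.2045, 0.0122]
orientation: [[-0.001, 0.39, 0.921], [-0.0, 0.921, -0.39], [-1.0, -0.001, -0.001]]
contact_force: [0.2, -0.3, -0.5]
width: 0.0163
```

Request:
send_rows(motion=[[0,0,0,0,-0.1,0,19],[0,0,0,0,-0.15,0,19],[0,0,0,0,-0.15,0,19],[0,0,0,0,-0.18,0,19],[0,0,0,0,-0.18,0,19],[0,0,0,0,-0.18,0,19],[0,0,0,0,-0.18,0,19],[0,0,0,0,-0.18,0,19]])

```text
time: 17.08
ee_pos: [0.6217, 0.1683, 0.0131]
orientation: [[0.0, 0.39, 0.921], [0.0, 0.921, -0.39], [-1.0, 0.0, 0.0]]
contact_force: [0.2, 0.8, 0.3]
width: 0.0159
```

```bash
python3 - <<'E'
from h import *
st(); c=find()
E
```

```text
t 17.08 tray xyz [-63.1  40.   13.1] yaw off -20.58 tilt [-1.  0.  0.] F [0.2 0.8 0.3] w 15.9 q [-0.653  0.522  0.444  1.695 -0.26   0.983 -0.516]
side [([114.0, 1.0, 15.0], 0.83), ([85.0, -1.0, 21.0], 0.44), ([-39.0, 29.0, 15.0], 0.44)]
top [([89.0, 1.0, 16.0], 0.41), ([61.0, 7.0, -2.0], 0.31)]
```

Request:
send_rows(motion=[[0,0,0,0.04,-0.19,0,19],[0,0,0,0,-0.19,0,19],[0,0,0,0,-0.19,0,19],[0,0,0,0,-0.19,0,19],[0,0,0,0,-0.19,0,19],[0,0,0,0,-0.19,0,19],[0,0,0,0,-0.19,0,19],[0,0,0,0,-0.15,0,19]])

```text
time: 17.95
ee_pos: [0.6043, 0.127, 0.0118]
orientation: [[-0.0, 0.39, 0.921], [-0.0, 0.921, -0.39], [-1.0, -0.0, 0.0]]
contact_force: [0.2, 0.4, 0.1]
width: 0.0165
```

```bash
python3 - <<'E'
from h import *
st(); c=find()
E
```

```text
t 17.95 tray xyz [-21.1  24.2  11.8] yaw off -20.61 tilt [-1. -0.  0.] F [0.2 0.4 0.1] w 16.5 q [-0.62   0.476  0.458  1.767 -0.251  0.957 -0.462]
side [([114.0, 0.0, 14.0], 0.7), ([87.0, -0.0, 19.0], 0.47), ([1.0, 17.0, 16.0], 0.45)]
top [([91.0, 1.0, 14.0], 0.59)]
```

Request:
send_rows(motion=[[0,0,0,0,-0.19,0,19],[0,0,0,0,-0.19,0,19],[0,0,0,0,-0.19,0,19],[0,0,0,0,-0.19,0,19],[0,0,0,0,-0.19,0,19],[0,0,0,0,-0.19,0,19],[0,0,0,0,-0.18,0,19],[0,0,0,0,-0.12,0,19]])

```text
time: 18.82
ee_pos: [0.5874, 0.0871, 0.0117]
orientation: [[-0.0, 0.39, 0.921], [-0.0, 0.921, -0.39], [-1.0, -0.0, -0.0]]
contact_force: [-0.0, -0.4, 0.7]
width: 0.0165
```

Request:
send_rows(motion=[[0,0,0,0,0,0,19],[0,0,0,0,0.25,0,19],[0,0,0,0,0.3,0,0],[-1,0,0,0,0,0,0],[-1,0,0,0,0,0,0],[-1,0,0,0,0,-0.25,0],[0,0,0,0,0,-0.25,0],[0,0,0,0,0,0,0]])

```text
time: 19.48
ee_pos: [0.578, 0.1063, 0.0114]
orientation: [[-0.002, 0.042, 0.999], [0.001, 0.999, -0.042], [-1.0, 0.001, -0.002]]
contact_force: [0.5, -0.1, 0.0]
width: -0.0002
```

```bash
python3 - <<'E'
from h import *
st(); c=find()
E
```

```text
t 19.48 tray xyz [ 0.7 -1.2 11.4] yaw off -0.04 tilt [-1.     0.001 -0.002] F [ 0.5 -0.1  0. ] w -0.2 q [-0.558  0.413  0.396  1.84  -0.196  0.928 -0.116]
side [([112.0, 1.0, 12.0], 0.83), ([47.0, 1.0, 17.0], 0.56), ([85.0, -2.0, 22.0], 0.5), ([69.0, 38.0, 28.0], 0.28)]
top [([109.0, -4.0, 19.0], 0.62)]
```

Request:
send_rows(motion=[[0,0,0,0,-0.15,0,0],[0,0,0,0,-0.18,0,0],[0,0,0,0,-0.18,0,0],[0,0,0,0,-0.18,0,0],[0,0,0,0,-0.18,0,0],[0,0,0,0,-0.18,0,0],[0,0,0,0,-0.12,0,0],[0,0,0,0,0,0,0]])

```text
time: 20.35
ee_pos: [0.5779, 0.0683, 0.0118]
orientation: [[0.0, 0.042, 0.999], [-0.0, 0.999, -0.042], [-1.0, -0.0, 0.0]]
contact_force: [-0.3, -0.4, 0.3]
width: -0.0005
```

Request:
send_rows(motion=[[0,0,0,0,-0.13,0,0],[0,0,0,0,-0.14,0,0],[0,0,0,0,-0.14,0,0],[0,0,0,0,-0.14,0,0],[0,0,0,0,-0.14,0,0],[0,0,0,0,-0.14,0,0],[0,0,0,0,-0.12,0,0],[0,0,0,0,-0.09,0,0]])

```text
time: 21.02
ee_pos: [0.5767, 0.038, 0.0118]
orientation: [[0.0, 0.04, 0.999], [-0.0, 0.999, -0.04], [-1.0, -0.0, 0.0]]
contact_force: [0.4, 0.6, 0.5]
width: -0.0
```

```bash
python3 - <<'E'
from h import *
st(); c=find(); save(c,"s6.png",(210,160,380,320),4)
E
```

```text
t 21.02 tray xyz [68.9  0.3 11.8] yaw off 0.04 tilt [-1. -0.  0.] F [0.4 0.6 0.5] w -0.0 q [-0.468  0.396  0.421  1.867 -0.2    0.919  0.005]
side [([143.0, -0.0, 15.0], 0.62), ([63.0, -13.0, 4.0], 0.55), ([114.0, 7.0, 21.0], 0.47)]
top []
```

View pics/s6.png

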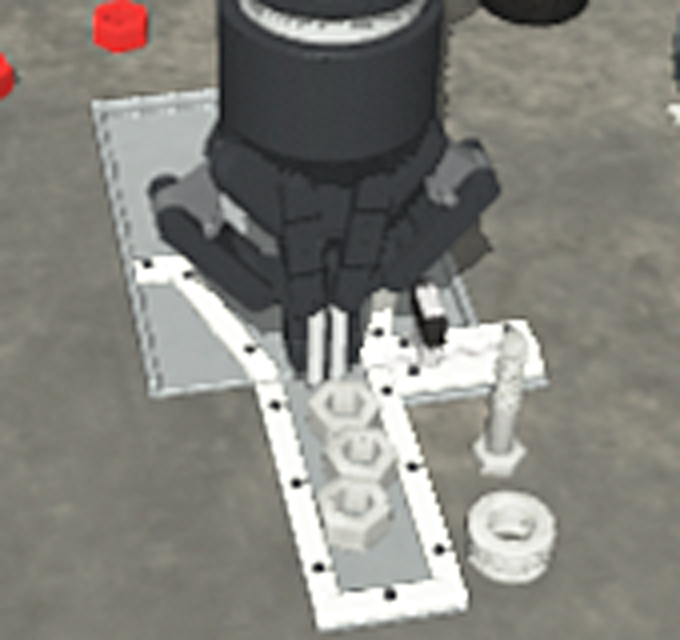

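All three nuts are in single file past the gate. Now I lift, cross over to outside the tab (y ≈ 78) and come down to z ≈ 0.024.

Request:
send_rows(motion=[[0,0,0,-0.2,0.1,0,0],[0,0,0,-0.7,0,0,0],[0,0,0,-0.8,0,0,0],[0,0,0,0,0,0,0],[0,0,0,0,0,0.6,0],[0,0,0,0,0,0.7,0],[0,0,0,0,0,0.7,0],[0,0,0,0,0,0.6,0]])

```text
time: 21.88
ee_pos: [0.656, 0.0389, 0.063]
orientation: [[0.001, 0.039, 0.999], [0.0, 0.999, -0.039], [-1.0, 0.0, 0.001]]
contact_force: [-0.7, 0.1, -0.1]
width: -0.0
```

Request:
send_rows(motion=[[0,0,0,0,0,0,0],[0,0,0,0,0,0,0],[0,0,0,0.4,0,0,0],[0,0,0,0.5,0,0,0],[0,0,0,0.3,0,0,0],[0,0,0,0,0,0,0],[0,0,0,0,0,0,0]])

```text
time: 22.47
ee_pos: [0.6534, 0.0385, 0.0258]
orientation: [[-0.002, 0.04, 0.999], [-0.0, 0.999, -0.04], [-1.0, -0.0, -0.002]]
contact_force: [0.2, -0.3, 1.1]
width: 0.0002
```

```bash
python3 - <<'E'
from h import *
st(); c=find(); save(c,"s7.png",(210,160,380,320),4)
E
```

```text
t 22.47 tray xyz [65.2 76.9 25.8] yaw off 0.06 tilt [-1.    -0.    -0.002] F [ 0.2 -0.3  1.1] w 0.2 q [-0.421  0.522  0.416  1.657 -0.24   1.016  0.033]
side [([16.0, 2.0, 7.0], 0.7), ([143.0, -0.0, 13.0], 0.64), ([115.0, 7.0, 19.0], 0.55), ([88.0, 6.0, 18.0], 0.46)]
top [([-32.0, 2.0, -1.0], 0.3)]
```

View pics/s7.png

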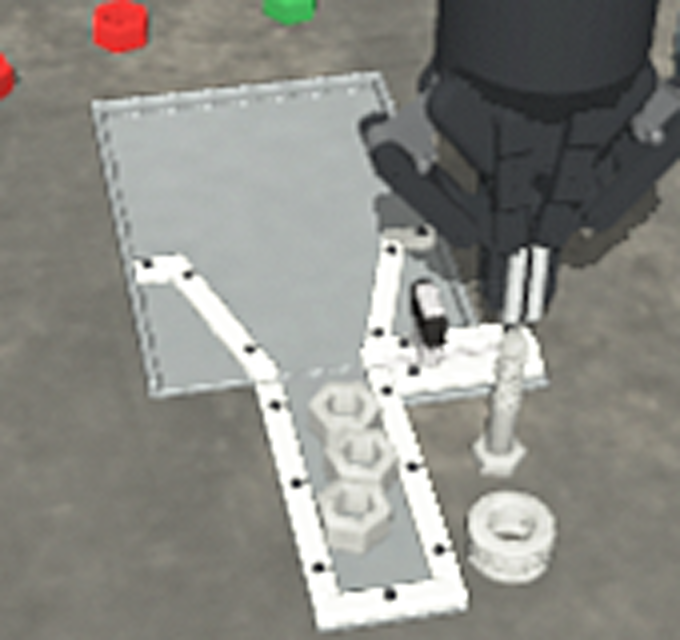

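Positioned outside the tab with nuts and bolt undisturbed. Now I push along −y.

Request:
send_rows(motion=[[0,0,0,0,-0.02,-0.1,0],[0,0,0,0,0,-0.15,0],[0,0,0,0,0,-0.13,0],[0,0,0,0,0,-0.12,0],[0,0,0,0,0,-0.12,0],[0,0,0,0,0,-0.12,0],[0,0,0,0,0,-0.12,0],[0,0,0,0,0,-0.12,0]])

```text
time: 23.33
ee_pos: [0.6254, 0.0391, 0.027]
orientation: [[0.001, 0.04, 0.999], [0.0, 0.999, -0.04], [-1.0, 0.0, 0.001]]
contact_force: [1.5, -0.7, 0.3]
width: -0.0001
```

Request:
send_rows(motion=[[0,0,0,0,0,-0.12,0],[0,0,0,0,0,-0.12,0],[0,0,0,0,0,-0.12,0],[0,0,0,0,0,-0.12,0],[0,0,0,0,0,-0.12,0]])

```text
time: 23.75
ee_pos: [0.6071, 0.04, 0.0269]
orientation: [[0.0, 0.04, 0.999], [0.0, 0.999, -0.04], [-1.0, 0.0, 0.0]]
contact_force: [1.5, 1.0, -0.1]
width: 0.0
```

```bash
python3 - <<'E'
from h import *
st()
c=camera("side"); print([(np.round(inv(r["point"])).tolist(),round(r["p"],2)) for r in finder.recognise("gate_tab",c)])
E
```

```text
t 23.75 tray xyz [65.7 30.6 26.9] yaw off 0.06 tilt [-1.  0.  0.] F [ 1.5  1.  -0.1] w 0.0 q [-0.458  0.433  0.425  1.781 -0.211  0.972  0.012]
[([72.0, 9.0, 19.0], 0.48)]
```

Request:
send_rows(motion=[[0,0,0,0,0,-0.06,0],[0,0,0,0,0,-0.06,0],[0,0,0,0,0,-0.05,0],[0,0,0,0,0,-0.05,0]])

```text
time: 24.18
ee_pos: [0.6007, 0.0401, 0.0267]
orientation: [[0.0, 0.04, 0.999], [0.0, 0.999, -0.04], [-1.0, 0.0, 0.0]]
contact_force: [1.3, 1.1, -1.1]
width: 0.0
```

Request:
send_rows(motion=[[0,0,0,0,0,-0.03,0],[0,0,0,0,0,-0.03,0],[0,0,0,0,0,0,0]])

```text
time: 24.43
ee_pos: [0.5987, 0.0402, 0.0267]
orientation: [[-0.0, 0.04, 0.999], [0.0, 0.999, -0.04], [-1.0, 0.0, -0.0]]
contact_force: [0.9, -0.1, 0.8]
width: 0.0004
```

```bash
python3 - <<'E'
from h import *
st()
E
```

```text
t 24.43 tray xyz [65.9 22.2 26.7] yaw off 0.05 tilt [-1.  0. -0.] F [ 0.9 -0.1  0.8] w 0.4 q [-0.464  0.418  0.427  1.802 -0.206  0.965  0.008]
```

Not at the stop yet (force ~1 N). I creep on in 0.6–0.9 mm rows while watching the force.

Request:
send_rows(motion=[[0,0,0,0,0,-0.03,0],[0,0,0,0,0,-0.03,0],[0,0,0,0,0,0,0]])

```text
time: 24.68
ee_pos: [0.5981, 0.0401, 0.0271]
orientation: [[0.002, 0.04, 0.999], [-0.0, 0.999, -0.04], [-1.0, 0.0, 0.002]]
contact_force: [4.7, 0.4, -1.3]
width: 0.0
```

Request:
send_rows(motion=[[0,0,0,0,0,-0.03,0],[0,0,0,0,0,-0.03,0],[0,0,0,0,0,0,0]])

```text
time: 24.93
ee_pos: [0.5978, 0.04, 0.0275]
orientation: [[0.006, 0.04, 0.999], [-0.0, 0.999, -0.04], [-1.0, 0.0, 0.006]]
contact_force: [7.5, 0.2, -2.6]
width: 0.0001
```

The force rises without motion, so the gate is on its hard stop. I back straight off, rise, and move clear.

Request:
send_rows(motion=[[0,0,0,0,0,0,0],[0,0,0,0,0,0.1,0],[0,0,0,0,0,0.3,0],[0,0,0,0,0,0.4,0],[0,0,0,-0.3,0,0.3,0],[0,0,0,-0.8,0,0,0],[0,0,0,-0.8,0,0,0],[0,0,0,-0.8,0,0,0]])

```text
time: 25.6
ee_pos: [0.6272, 0.0383, 0.1075]
orientation: [[-0.004, 0.041, 0.999], [-0.001, 0.999, -0.041], [-1.0, -0.001, -0.004]]
contact_force: [0.9, -0.4, 0.1]
width: 0.0002
```

Request:
send_rows(motion=[[0,0,0,-0.8,0.3,0,0],[0,0,0,-0.8,0.8,0,0],[0,0,0,-0.5,0.9,0,0],[0,0,0,0,0.9,0,0],[0,0,0,0,0.9,0,0],[0,0,0,0,0.9,0,0],[0,0,0,0,0.9,0,0],[0,0,0,0,0.6,0,0]])

```text
time: 26.27
ee_pos: [0.6345, 0.2281, 0.1699]
orientation: [[-0.003, 0.037, 0.999], [0.0, 0.999, -0.037], [-1.0, 0.0, -0.003]]
contact_force: [-0.3, 0.5, -0.5]
width: -0.0004
```

Request:
send_rows(motion=[[0,0,0,0,0,0,0],[0,0,0,0,0,0,0],[0,0,0,0,0,0,0],[0,0,0,0,0,0,0]])

```text
time: 26.6
ee_pos: [0.6361, 0.2221, 0.1707]
orientation: [[-0.0, 0.043, 0.999], [-0.002, 0.999, -0.043], [-1.0, -0.002, -0.0]]
contact_force: [0.1, -0.2, 0.6]
width: 0.0002
```

```bash
python3 - <<'E'
from h import *
st(); c=find(); save(c,"s8.png",(210,160,380,320),4)
for nm in ("side","top"):
    d=camera(nm); print([(np.round(inv(r["point"])).tolist(),round(r["p"],2)) for r in finder.recognise("gate_tab",d)])
E
```

```text
t 26.6 tray xyz [-117.4   52.1  170.7] yaw off -0.12 tilt [-1.    -0.002 -0.   ] F [ 0.1 -0.2  0.6] w 0.2 q [-0.666  0.417  0.386  1.478 -0.159  1.278 -0.307]
side [([143.0, -1.0, 13.0], 0.72), ([118.0, 6.0, 23.0], 0.61), ([91.0, 2.0, 17.0], 0.5)]
top [([94.0, 2.0, 14.0], 0.64), ([116.0, 5.0, 12.0], 0.55)]
[([73.0, 0.0, 17.0], 0.49)]
[]
```

View pics/s8.png

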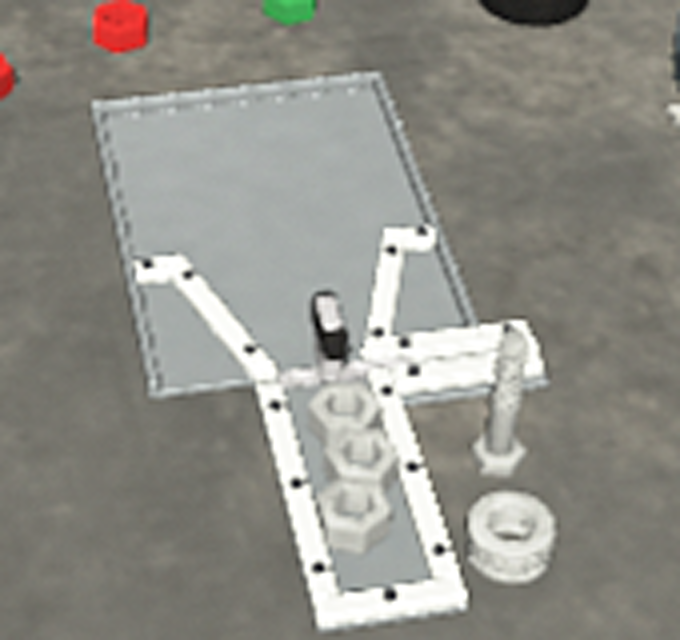

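The blade spans the mouth to the far rail, the three nuts lie flat behind it, and the bolt and washers are untouched. Handing in.

```bash
python3 -c "
from plant import order; print(order.close_job())"
```

```text
the job is handed in; nothing more can be done
None
```

The job is done and handed in at about 26.6 s of the 61 s allowed. All three nuts are behind the gate and the gate is shut; the hand-in gave no verdict.

I swept the nuts in one at a time, with the fingertips slightly open as a cradle across the pan and shut through the throat. Each nut pushed the one before it deeper into the slot. Then I pushed the tab home slowly.

**Nuts:** in the last pictures they lie flat in single file, about 23, 48 and 74 mm past the slot mouth. They are within about 6 mm of the centre line.

**Gate:** the wrist force rose to about 8 N with almost no further movement. The fingers stood within about 1 mm of where they should at full travel, and the blade reaches the far rail in the picture. The side camera put the tab at y ≈ 0 (2 mm expected), while the top camera did not detect it.

**Everything else:** the bolt and washers look unmoved, and the arm is clear at 17 cm height with no contact force. The finder sometimes gave weak false detections or missed a nut, so I checked its results against the pictures.

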